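Square a glass plate into the stage corner

ROBOT

A 6-joint arm with a two-finger parallel gripper is mounted at the origin on the work surface. World frame = base frame: x ahead of the robot, y to its left, z up, the work surface at z = 0. Lengths are in m, angles in rad, forces in N, time in s.
With the tool pointing down it reaches from about 0.35 to 0.775 m from the base axis. Payload 7.3 kg.
Tool frame: the origin (TCP) lies where the fingers leave the gripper's body, on its centre line; the fingertips stand 66 mm ahead of it and the grasp point (between the pads) lies 47 mm ahead of it (robot.tips_ahead is the distance from the TCP to the fingertips, in m); z points along the fingers, y is the line along which they close (so a half turn about z gives the same grasp; the last joint's range is limited). The gripper opens to 92 mm and grips with 3 to 60 N. Pads are 19 mm wide; open, the fingers measure 130 mm over their backs; the gripper's body (75 mm by 190 mm) begins 47 mm behind the grasp point.
Start: joints at [1.157, 0.342, 1.524, -0, 1.275, -0.146], TCP at [0.139, 0.506, 0.292] pointing down, gripper open.
Joint ranges: [-2.53, 2.53], [-0.77, 2.02], [0.04, 2.7], [-1, 4.14], [0.28, 2.66], [-3.11, 3.11]. Speed limits (rad/s): [2.57, 2.57, 3.14, 3.14, 3.14, 3.14].

INTERFACE

Orientations are given as [roll, pitch, yaw] about the fixed x, y, z axes, in that order (R = Rz(yaw) Ry(pitch) Rx(roll)).
In Python, from cell import robot gives the robot as it stands.
- The arm moves only by the shell command python3 -m inch 'ROWS' [FORCE]. ROWS is a JSON object of lists of equal length, an entry for each row: "travel": the shift along the tool's x, y, z in mm, a list of three; "turn": the turn about the tool's z in units of 5 degrees (1.0 is 5 degrees); "claw": the closure, from -1 (fully open) to 1 (shut). A call has 1 to 12 rows; each row is the pose to reach, as a shift and turn from the pose commanded when the call began, along the tool's axes at that moment; what a row does not reach only later rows make up. A row lasts 1/10 s, in which the tool goes at most 50 mm and 8.59 degrees, less where a joint would pass 70% of its speed; a pose out of reach is approached as far as the arm can. A call with a gripper value outside its range is refused whole. The fingers move at their own pace and stop on an object; FORCE is the grip in N (left out, the last holds). Time passes only in rows, so rows that repeat a pose let the fingers close. It gives the time, the measured TCP pose, the force, the opening and the grip force at its end, in the units of the state.
- robot.observe(): the state, without advancing time (a new reading comes with each control period).
- robot.read_camera(name): name is "scene" or "top"; returns a dict with "pixels" (400x640x3 uint8, red, green, blue), "fx", "fy", "cx", "cy" (pixels), "k1" (the pictures are not rectified: a ray, as slopes to the right and down, at radius r is drawn at 1 + k1 r^2 times it, then the intrinsics apply), "cam_to_world" (4x4, takes a point from camera to world coordinates). Camera axes: x right, y down, z forward; pixel columns grow to the right and rows downward; lengths in m; the calibration is good to about 2 mm. A picture is of the moment at which its call begins. There is no depth.
- robot.hand_in(): hands the job in; it is judged then, once.
The state is a dict: "time": time; "qpos": joint angles; "qvel": joint speeds; "joint_efforts": joint torques, N m; "tool_pos": TCP position; "tool_rot": TCP orientation; "contact_force": force on the tool from outside, world axes, zero at the start; "torque": the same for the moment, N m; "opening": finger opening in m; "grip_force": force on a finger pad.
Only numpy, scipy, OpenCV 4.12 (cv2) and the standard library are available. Lean on these libraries where they do the work, as an engineer would, in place of code of your own. Each camera call takes 0.05 s, during which the arm holds its last target. There are 200 camera calls.

TASK

Take the nudging tool from its rest and, with its tip, gently slide the glass plate along the stage until it lies flat with its long edge touching one stop rail and the neighbouring short edge touching the other, in the square corner. Then lay the tool back on its rest and let go. Do not touch the glass with the gripper, and leave the bottle, the dish and the slide box alone.

Things in the scene. Friction and masses are not known exactly. Their poses are not given: they have to be found in the camera images.
- plate_center (a point): Centre, half-way up, of the loose clear glass plate, 52 (its x) by 76 (its y) by 6 mm, 60 g, flat on the stage, sliding easily; white frosted band along its -y short edge. It starts 20 to 62 mm short of home along each stage axis, its axes within 0.35 rad of stage_corner's. Home: +x long edge on the x rail, +y short edge (opposite the band) on the y rail, axes agreeing.
- stage_corner (a point): Square corner of the fixed dark steel stage, on its surface (25 mm above the bench), where the inner faces of the two aluminium stop rails (10 mm high, 10 mm thick) meet. Its x and y lie in the surface and point at the rails: x rail's face is the plane x = 0, y rail's is y = 0. The free surface reaches 168 mm from the corner to -x and to -y.
- nudger_grip (a point): Centre of the nudging tool's handle (tool 50 g), where to hold it: a level wooden bar along x, 14 mm wide and 14 mm high, from 60 mm behind this point to 65 mm ahead (+x). At the front a thin steel pin turns down to a round white tip. z is up when the tool hangs level.
- nudger_tip (a point): Bottom centre of the tool's tip, an upright round white plastic foot 10 mm in diameter and 18 mm high under an 8 mm steel pin. It lies 75 mm ahead of nudger_grip along the tool's x and 52 mm below it (45 mm below the handle's underside).
- rest_seat (a point): Where nudger_grip lies when the tool is on its fixed rest: 62 mm above the bench, midway between two saddles 76 mm apart (8 mm thick, flat tops 55 mm above the bench carry the handle). Two prongs on each saddle, 26 mm apart and 14 mm high, flank the handle. x runs along the handle towards the tip, which hangs free beyond the green base.
Mind the look-alikes: they are no part of the job. Of the things like the part that bears rest_seat, leave any that is orange or yellow; of the rest the smaller one is meant.

How it is judged:
By the outcome, as a careful person would: the job done as asked, in the order asked, and still so for the second after the job is handed in, with the robot touching nothing.
It also fails if it takes over 61 s, if anything falls off the work surface, if the arm or the gripper's body presses on something with over 40 N, if the wrist force passes 120 N, or if a joint passes its speed limit or range.

## Working session

There is one attempt and no reset: what is moved stays moved. The work goes in short steps, Python scripts to look and compute and a shell command to move; the robot and the scene stay as the last step left them, time stands still between calls to the robot, and variables do not carry over. Pictures are saved under pics/ and viewed, at most 10 in all, crops included, and the job is handed in when it is done.

```bash
ls; mkdir -p pics; python3 - <<'E'
from cell import robot
import cv2,numpy as np,pickle
d={}
for n in("top","scene"):
    c=robot.read_camera(n);d[n]=c
    cv2.imwrite(f"pics/{n}0.png",c["pixels"][...,::-1])
    print(n,c["fx"],c["fy"],c["cx"],c["cy"],c["k1"],np.round(c["cam_to_world"],3).tolist())
pickle.dump(d,open("d0.pkl","wb"))
o=robot.observe();print(o["time"],o["tool_pos"],o["tool_rot"],o["opening"])
E
```

```text
pics
top 451.0661462089416 451.0661462089416 331.69759809560884 198.39868295971863 -0.10399375656702126 [[-0.015, -0.993, 0.115, 0.417], [-0.999, 0.012, -0.03, 0.08], [0.029, -0.115, -0.993, 1.094], [0.0, 0.0, 0.0, 1.0]]
scene 482.90377057160384 482.90377057160384 316.2461227999664 195.3840598267026 -0.08980071444415164 [[0.742, 0.468, -0.48, 0.969], [0.671, -0.51, 0.539, -0.435], [0.007, -0.722, -0.692, 0.713], [0.0, 0.0, 0.0, 1.0]]
0.1 [0.1387903  0.50603497 0.29160315] [-3.14019535e+00 -1.84940103e-04  2.87378923e+00] 0.09171853983054991
```

View pics/top0.png

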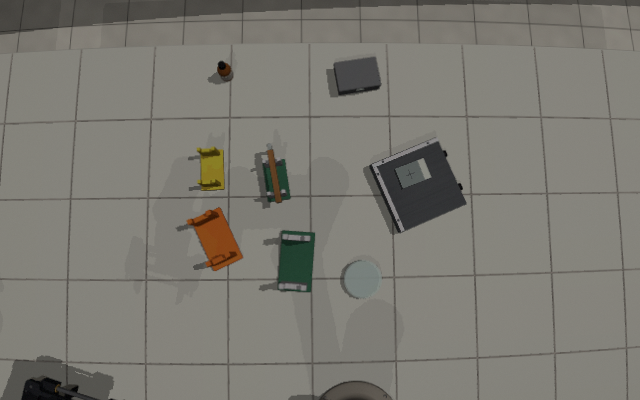

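View pics/scene0.png

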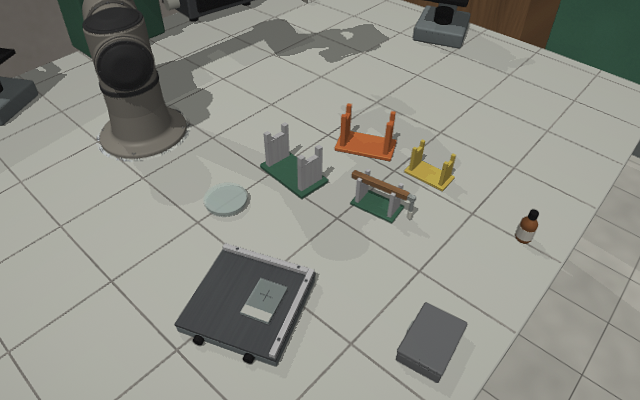

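The top view shows the stage with its corner at about (373,166), the x rail along the top edge and the y rail along the left edge. The plate is at about (412,173) with its band to the right. The tool sits on the small green rest at about (275,178), tip up at about (266,157). The larger green rest and the orange and yellow ones are decoys. I'll enlarge both views to measure.

```bash
cat > h.py <<'E'
import numpy as np,cv2,pickle
def ray(c,p):
    K=np.array([[c["fx"],0,c["cx"]],[0,c["fy"],c["cy"]],[0,0,1]])
    # iterate exact inverse of 1+k1 r^2
    u=cv2.undistortPoints(np.array([[p]],float),K,np.array([c["k1"],0,0,0,0.]))[0,0]
    T=np.array(c["cam_to_world"]);return T[:3,3],T[:3,:3]@np.array([u[0],u[1],1])
def onplane(c,p,z):
    o,d=ray(c,p);return o+d*(z-o[2])/d[2]
def proj(c,X):
    T=np.array(c["cam_to_world"]);q=T[:3,:3].T@(np.array(X)-T[:3,3]);u=q[:2]/q[2]
    u=u*(1+c["k1"]*(u@u));return np.array([c["fx"]*u[0]+c["cx"],c["fy"]*u[1]+c["cy"]])
def tri(c1,p1,c2,p2):
    o1,d1=ray(c1,p1);o2,d2=ray(c2,p2)
    s=np.linalg.lstsq(np.array([d1,-d2]).T,o2-o1,rcond=None)[0]
    a,b=o1+s[0]*d1,o2+s[1]*d2;return (a+b)/2,np.linalg.norm(a-b)
E
python3 - <<'E'
import pickle,cv2,numpy as np
d=pickle.load(open("d0.pkl","rb"))
def crop(n,x,y,w,h,s):
    im=cv2.resize(d[n]["pixels"][y:y+h,x:x+w,::-1],None,fx=s,fy=s,interpolation=cv2.INTER_CUBIC)
    im=np.ascontiguousarray(im)
    for i in range(0,w,10):
        cv2.line(im,(i*s,0),(i*s,6 if i%50 else 14),(0,0,255),1); 
        if i%20==0: cv2.putText(im,str(x+i),(i*s,22),0,.35,(0,0,255),1)
    for i in range(0,h,10):
        cv2.line(im,(0,i*s),(6,i*s),(0,0,255),1); 
        if i%20==0:cv2.putText(im,str(y+i),(8,i*s+4),0,.35,(0,0,255),1)
    return im
a=crop("top",360,130,110,110,5);b=crop("top",245,140,60,70,4)
b2=crop("scene",345,165,60+15,60,3)
out=np.zeros((550,800,3),np.uint8);out[:550,:550]=a;out[:280,555:795]=b;out[290:470,555:780]=b2
cv2.imwrite("pics/crop1.png",out)
e=crop("scene",170,240,155,125,5);cv2.imwrite("pics/crop2.png",e[:600,:])
E
```

```text
(no output)
```

View pics/crop1.png

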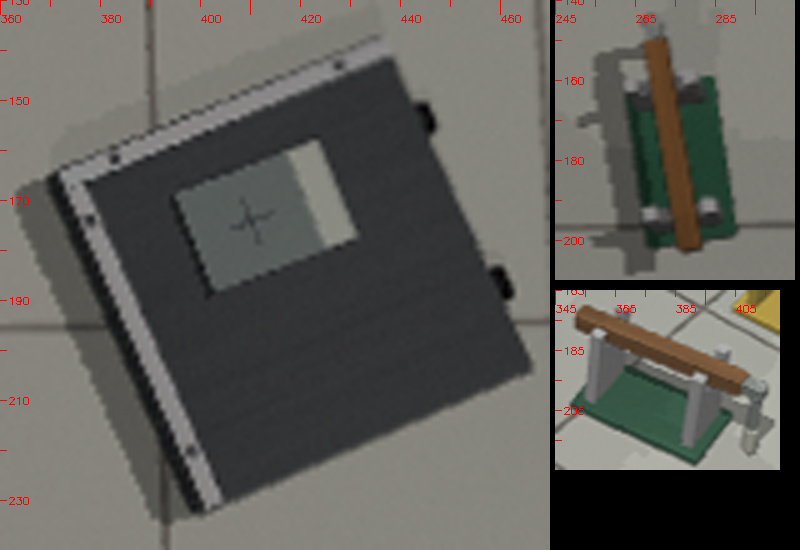

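View pics/crop2.png

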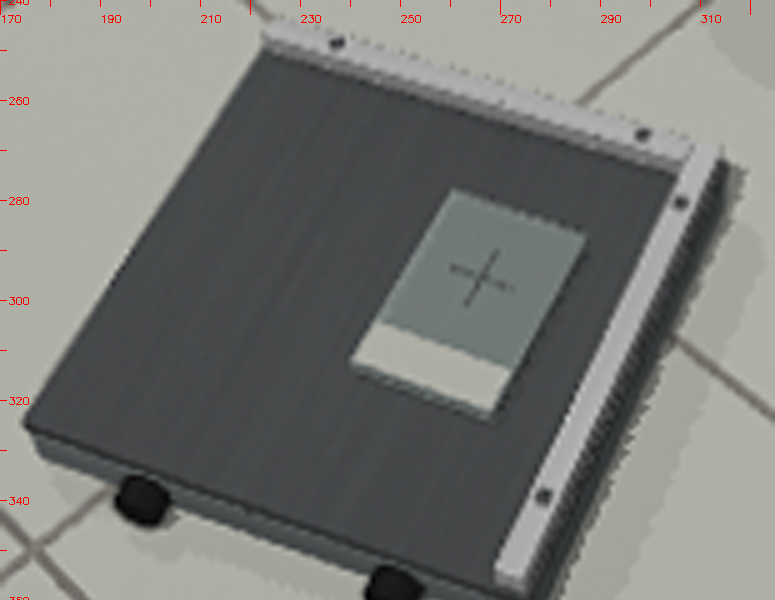

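```bash
cat > m.py <<'E'
import pickle,numpy as np
from h import *
d=pickle.load(open("d0.pkl","rb"));t=d["top"];s=d["scene"]
f=lambda u,v,x,y,k,U=0,V=0:((u-U+.5)/k-.5+x,(v-V+.5)/k-.5+y)
A=lambda u,v:f(u,v,360,130,5); B=lambda u,v:f(u,v,245,140,4,555,0)
C=lambda u,v:f(u,v,345,165,3,555,290); D=lambda u,v:f(u,v,170,240,5)
P=np.array
tp=P([onplane(t,A(*q),.031) for q in((174,194),(320,140),(358,238),(212,294))])
sp=P([onplane(s,D(*q),.031) for q in((586,235),(490,412),(352,360),(452,188))])
# order: (+x+y),(+x-y),(-x-y),(-x+y)
for n,p in(("top",tp),("scene",sp)):
    print(n,np.round(p[:,:2],4).tolist(),"centre",p.mean(0).round(4))
    print(" sides",[round(np.linalg.norm(p[i]-p[i-1]),4) for i in range(4)])
    y=p[0]-p[1]+p[3]-p[2];print(" yaw",np.arctan2(-y[0],y[1]))
yr=P([onplane(t,A(*q),.035) for q in((85,182),(225,500))]);xr=P([onplane(t,A(*q),.026) for q in((85,182),(393,58))])
v=yr[0]-yr[1];w=xr[0]-xr[1];print("rail y len,yaw",np.linalg.norm(v),np.arctan2(v[1],v[0]),yr[0]);print("rail x",np.linalg.norm(w),np.arctan2(-w[0],w[1]),xr[0])
sc=onplane(s,D(678,175),.025);sx=onplane(s,D(497,570),.035);sy=onplane(s,D(262,50),.025);print("scene corner",sc,sy)
for a in(sx,sy):
  e=sc-a;print(" ",np.linalg.norm(e),np.arctan2(e[1],e[0]))
h1=onplane(t,B(655,39),.069);h2=onplane(t,B(691,250),.069);e=h1-h2
print("handle",h1,h2,np.linalg.norm(e),np.arctan2(e[1],e[0]),"grip",h2+e/np.linalg.norm(e)*.06)
# scene: near top-edges ends of handle: top face front and rear centres
g1=onplane(s,C(745,378),.069);g2=onplane(s,C(584,311),.069);e=g1-g2
print("scene handle",g1,g2,np.linalg.norm(e),np.arctan2(e[1],e[0]))
E
python3 m.py
```

```text
top [[0.6113, -0.1044], [0.6374, -0.1768], [0.5891, -0.1934], [0.5625, -0.1212]] centre [ 0.6001 -0.149   0.031 ]
 sides [np.float64(0.0516), np.float64(0.0769), np.float64(0.0511), np.float64(0.077)]
 yaw 0.34901533490961983
scene [[0.6101, -0.1057], [0.636, -0.176], [0.5886, -0.1932], [0.5619, -0.1231]] centre [ 0.5991 -0.1495  0.031 ]
 sides [np.float64(0.0512), np.float64(0.075), np.float64(0.0503), np.float64(0.075)]
 yaw 0.35817390520907605
rail y len,yaw 0.16536919972069417 0.38765462946897894 [ 0.61674933 -0.06094113  0.035     ]
rail x 0.16566657547511388 0.375967064900215 [ 0.61844557 -0.06213941  0.026     ]
scene corner [ 0.61281149 -0.06259445  0.025     ] [ 0.46082623 -0.12495643  0.025     ]
  0.1661944562620677 1.9834731074022143
  0.16428188082694192 0.389367697781621
handle [0.65194111 0.19089593 0.069     ] [0.52884492 0.17009027 0.069     ] 0.1248420831917506 0.16743705634159323 grip [0.58800583 0.18008962 0.069     ]
scene handle [0.65120077 0.18919149 0.069     ] [0.53286389 0.16983477 0.069     ] 0.11990954895094902 0.16213715748587965
```

Sizes agree: plate 77 × 51 mm, rails about 166 mm, handle 125 mm, and both views match to about 3 mm. First I move above the handle.

```bash
cat > go.py <<'E'
# prints travel (mm) and turn (5 deg units) to bring the TCP to x y z yaw
import sys,numpy as np
from cell import robot
from scipy.spatial.transform import Rotation as R
o=robot.observe();Rm=R.from_euler("xyz",o["tool_rot"])
def go(x,y,z,yaw):
    d=Rm.inv().apply(np.array([x,y,z])-o["tool_pos"])*1000
    t=-(yaw-o["tool_rot"][2]+np.pi)%(2*np.pi)
    t=-((yaw-o["tool_rot"][2]+np.pi)%(2*np.pi)-np.pi)
    print("travel",d.round(1),"turn",round(np.degrees(t)/5,3))
if __name__=="__main__": go(*map(float,sys.argv[1:5]))
E
python3 go.py .588 .1797 .20 3.3076
python3 -m inch '{"travel":[[-519,-196,92],[-519,-196,92],[-519,-196,92],[-519,-196,92],[-519,-196,92],[-519,-196,92],[-519,-196,92],[-519,-196,92],[-519,-196,92],[-519,-196,92],[-519,-196,92],[-519,-196,92]],"turn":[-5,-5,-5,-5,-5,-5,-5,-5,-5,-5,-5,-5],"claw":[0,0,0,0,0,0,0,0,0,0,0,0]}' 30
python3 go.py .588 .1797 .109 3.3076
```

```text
travel [-519.6 -195.7   91.8] turn -4.971
time: 1.3
tool_pos: [0.5897, 0.1771, 0.1989]
tool_rot: [-3.141, -0.001, -2.975]
contact_force: [-0.7, 0.4, -0.6]
opening: 0.0459
grip_force: 0.0
travel [ 1.2  2.9 89.9] turn 0.002
```

```bash
python3 -m inch '{"travel":[[0,0,30],[0,0,50],[0,0,50],[0,0,50]],"turn":[0,0,0,0],"claw":[0,0,0,0]}'
python3 go.py .588 .1797 .109 3.3076
python3 - <<'E'
from cell import robot
import pickle,cv2
d={n:robot.read_camera(n) for n in("top","scene")};pickle.dump(d,open("d1.pkl","wb"))
cv2.imwrite("pics/s1.png",cv2.resize(d["scene"]["pixels"][130:240,300:460,::-1],None,fx=5,fy=5,interpolation=2))
E
```

```text
time: 1.7
tool_pos: [0.5875, 0.1801, 0.1502]
tool_rot: [3.142, -0.001, -2.973]
contact_force: [0.3, 1.1, -0.1]
opening: 0.0464
grip_force: 0.0
travel [-0.5 -0.5 41.2] turn 0.031
```

View pics/s1.png

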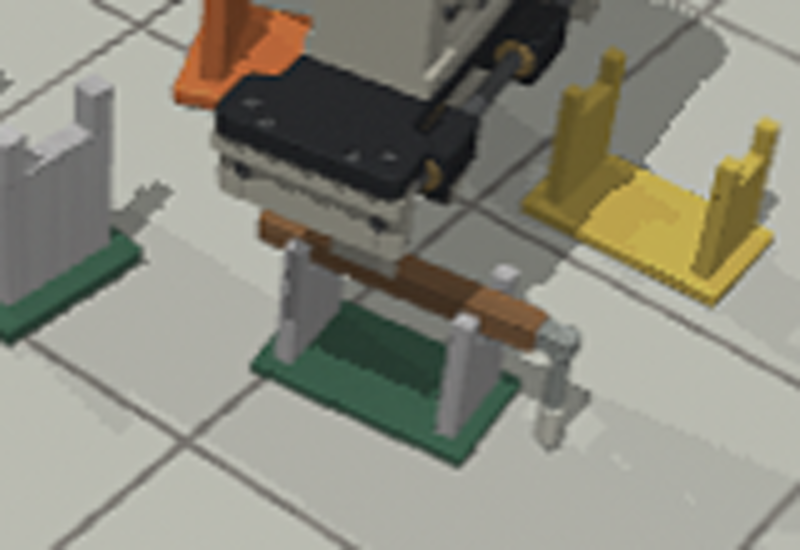

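The view shows the gripper centred over the handle between the saddles, with the finger at crop (365,255) and the yellow rest well clear. I descend and grip, closing with no sideways motion.

```bash
python3 -m inch '{"travel":[[0,0,20],[0,0,35],[0,0,41],[0,0,41],[0,0,41],[0,0,41],[0,0,41],[0,0,41],[0,0,41],[0,0,41],[0,0,41],[0,0,41]],"turn":[0,0,0,0,0,0,0,0,0,0,0,0],"claw":[0,0,0,0,0,1,1,1,1,1,1,1]}' 30
python3 -m inch '{"travel":[[0,0,0],[0,0,-10],[0,0,-30],[0,0,-60],[0,0,-60],[0,0,-60]],"turn":[0,0,0,0,0,0],"claw":[1,1,1,1,1,1]}'
python3 - <<'E'
from cell import robot
import pickle,cv2,numpy as np
d={n:robot.read_camera(n) for n in("top","scene")};pickle.dump(d,open("d2.pkl","wb"))
a=cv2.resize(d["scene"]["pixels"][130:230,330:430,::-1],None,fx=4,fy=4,interpolation=2)
b=cv2.resize(d["top"]["pixels"][110:210,220:320,::-1],None,fx=4,fy=4,interpolation=2)
cv2.imwrite("pics/s2.png",np.hstack([a,b]))
E
python3 go.py .588 .1797 .109 3.3076
```

```text
time: 3.0
tool_pos: [0.5876, 0.18, 0.1094]
tool_rot: [3.141, 0.0, -2.973]
contact_force: [-0.1, 0.8, 2.2]
opening: 0.0139
grip_force: 30.0
time: 3.6
tool_pos: [0.5878, 0.18, 0.1702]
tool_rot: [3.142, 0.002, -2.973]
contact_force: [-1.2, -0.3, -1.7]
opening: 0.0137
grip_force: 30.0
travel [-1.  -0.3 59.5] turn 0.028
```

View pics/s2.png

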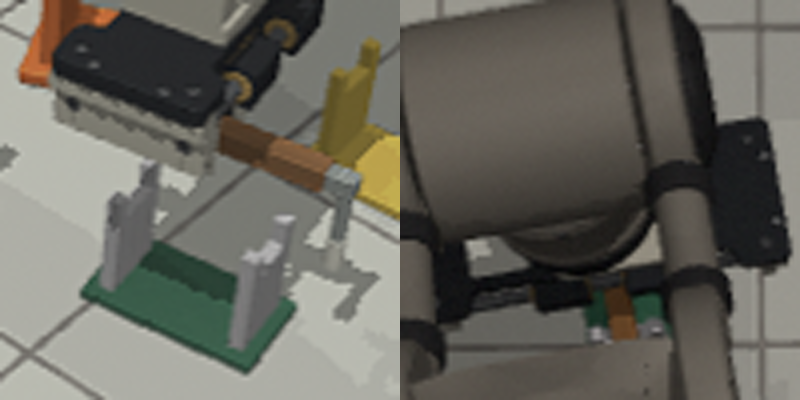

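The view shows the tool clear of its rest, hanging level, tip bottom at about scene pixel (414,195). I check the tip against the prediction and compute the approach.

```bash
cat > st.py <<'E'
# stage-frame helper: tip target (mm, stage frame) and z of tip bottom (mm above bench) -> travel
import sys,numpy as np
from go import *
S=np.array([.6155,-.0617]);YW=.382;H=.0994
c,s=np.cos(YW),np.sin(YW);M=np.array([[c,-s],[s,c]])
def tipnow():
    a=o["tool_rot"][2]+np.pi;p=o["tool_pos"][:2]+.075*np.array([np.cos(a),np.sin(a)])
    return M.T@(p-S)*1000,(o["tool_pos"][2]-H)*1000
if __name__=="__main__":
    print("tip stage mm",tipnow()[0].round(1),"z",round(tipnow()[1],1),"t",o["time"],"F stage",(M.T@o["contact_force"][:2]).round(2))
    if len(sys.argv)>3:
        x,y,z=[float(v)/1000 for v in sys.argv[1:4]]
        p=S+M@np.array([x-.075,y]);go(*p,z+H,YW+np.pi)
E
python3 - <<'E'
import pickle
from h import *
s=pickle.load(open("d2.pkl","rb"))["scene"]
print(onplane(s,(330+338/4-.4,130+264/4-.4),.071), proj(s,(.6617,.1926,.071)))
E
python3 st.py -47.4 -138 90
```

```text
[0.66348591 0.19155335 0.071     ] [413.63188948 194.89116277]
tip stage mm [136.9 218.9] z 69.1 t 3.7 F stage [-0.24  0.37]
travel [ 102.8 -403.7  -20.8] turn -2.447
```

```bash
python3 -m inch '{"travel":[[0,0,-20],[10,-40,-21],[30,-120,-21],[50,-200,-21],[70,-280,-21],[90,-350,-21],[103,-404,-21],[103,-404,-21],[103,-404,-21],[103,-404,-21],[103,-404,-21],[103,-404,-21]],"turn":[0,0,-1,-2,-2.4,-2.45,-2.45,-2.45,-2.45,-2.45,-2.45,-2.45],"claw":[1,1,1,1,1,1,1,1,1,1,1,1]}'
python3 st.py -47.4 -138 27.5
python3 -m inch '{"travel":[[0,0,0],[0,0,0]],"turn":[0,0],"claw":[1,1]}'
python3 st.py -47.4 -138 27.5
```

```text
time: 4.9
tool_pos: [0.5531, -0.2356, 0.189]
tool_rot: [3.139, -0.001, -2.761]
contact_force: [-0.9, 2.1, -0.7]
opening: 0.0138
grip_force: 30.0
tip stage mm [ -47.7 -138.2] z 89.6 t 4.9 F stage [-0.02  2.29]
travel [-0.4 -0.  62.1] turn -0.013
time: 5.1
tool_pos: [0.5539, -0.2341, 0.19]
tool_rot: [3.141, -0.0, -2.757]
contact_force: [-0.6, 0.2, -0.2]
opening: 0.0138
grip_force: 30.0
tip stage mm [ -46.4 -136.9] z 90.6 t 5.1 F stage [-0.48  0.39]
travel [ 1.  -1.  63.1] turn 0.025
```

```bash
python3 -m inch '{"travel":[[0,0,20],[0,0,40],[0,0,55],[0,0,63],[0,0,63],[0,0,63]],"turn":[0,0,0,0,0,0],"claw":[1,1,1,1,1,1]}'
python3 st.py
cat > pic.py <<'E'
import sys,pickle,cv2,numpy as np
from cell import robot
n=sys.argv[1]
d={k:robot.read_camera(k) for k in("top","scene")};pickle.dump(d,open(f"d{n}.pkl","wb"))
a=cv2.resize(d["scene"]["pixels"][240:360,170:325,::-1],None,fx=5,fy=5,interpolation=2)
cv2.imwrite(f"pics/s{n}.png",a[:600])
E
python3 pic.py 3
```

```text
time: 5.7
tool_pos: [0.5542, -0.2353, 0.1278]
tool_rot: [-3.141, 0.001, -2.759]
contact_force: [-0.7, 0.1, -1.2]
opening: 0.0135
grip_force: 30.0
tip stage mm [ -46.6 -138.2] z 28.4 t 5.7 F stage [-0.59  0.33]
```

View pics/s3.png

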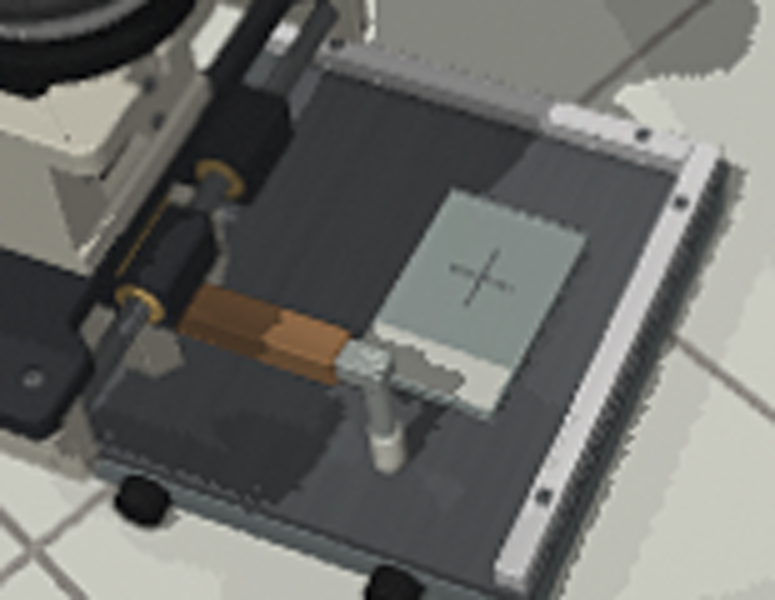

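The tip stands on the stage at crop (388,470), just behind the middle of the banded edge. Now I push towards the y rail.

```bash
python3 -m inch '{"travel":[[0,6,1],[0,12,1],[0,16,1],[0,18,1],[0,21,1],[0,24,1],[0,27,1],[0,30,1],[0,33,1],[0,36,1],[0,38,1],[0,38,1]],"turn":[0,0,0,0,0,0,0,0,0,0,0,0],"claw":[1,1,1,1,1,1,1,1,1,1,1,1]}'
python3 st.py; python3 pic.py 4
```

```text
time: 7.0
tool_pos: [0.5395, -0.2, 0.1262]
tool_rot: [3.141, -0.0, -2.759]
contact_force: [0.2, -0.3, -0.9]
opening: 0.0134
grip_force: 30.0
tip stage mm [-47.1 -99.9] z 26.8 t 7.0 F stage [ 0.08 -0.39]
```

View pics/s4.png

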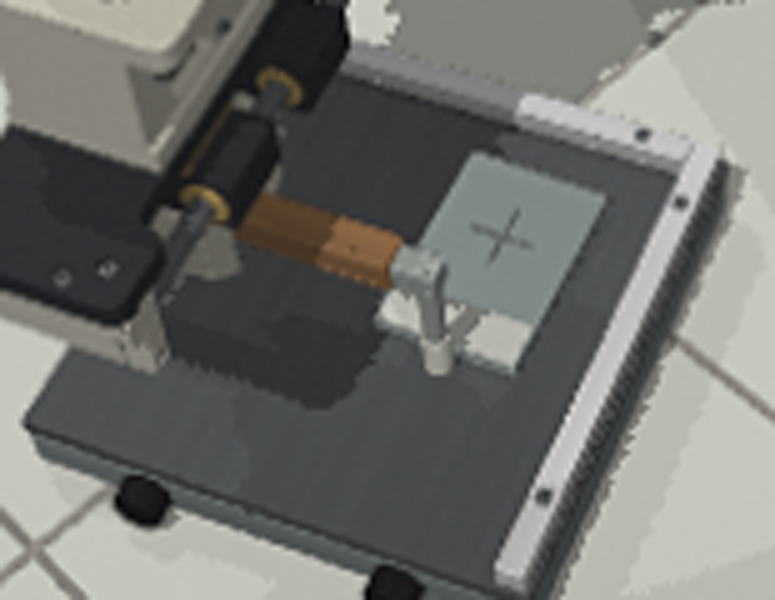

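The plate moved about 19 mm straight, the tip at about crop (437,365), pushing mid-edge. About 19 mm remain.

```bash
python3 -m inch '{"travel":[[0,2.5,0],[0,5,0],[0,7.5,0],[0,10,0],[0,12,0],[0,13,0],[0,14,0],[0,15,0],[0,15,0]],"turn":[0,0,0,0,0,0,0,0,0],"claw":[1,1,1,1,1,1,1,1,1]}'
python3 st.py
python3 -m inch '{"travel":[[0,1,0],[0,2,0],[0,2,0]],"turn":[0,0,0],"claw":[1,1,1]}';python3 st.py
python3 -m inch '{"travel":[[0,1,0],[0,2,0],[0,2,0]],"turn":[0,0,0],"claw":[1,1,1]}';python3 st.py
```

```text
time: 8.0
tool_pos: [0.534, -0.1863, 0.1262]
tool_rot: [3.141, -0.0, -2.759]
contact_force: [0.6, -0.3, -0.4]
opening: 0.0139
grip_force: 30.0
tip stage mm [-47.1 -85.2] z 26.8 t 8.0 F stage [ 0.49 -0.5 ]
time: 8.3
tool_pos: [0.5332, -0.1844, 0.1262]
tool_rot: [3.141, 0.0, -2.759]
contact_force: [0.1, -0.1, -1.2]
opening: 0.0141
grip_force: 30.0
tip stage mm [-47.1 -83.2] z 26.8 t 8.3 F stage [ 0.07 -0.12]
time: 8.6
tool_pos: [0.5324, -0.1826, 0.1262]
tool_rot: [3.141, -0.0, -2.759]
contact_force: [-0.5, -1.0, -1.2]
opening: 0.0138
grip_force: 30.0
tip stage mm [-47.1 -81.2] z 26.8 t 8.6 F stage [-0.78 -0.73]
```

```bash
for i in 1 2 3; do :; done
python3 -m inch '{"travel":[[0,0.5,0],[0,1,0],[0,1,0]],"turn":[0,0,0],"claw":[1,1,1]}' >/dev/null;python3 st.py
python3 -m inch '{"travel":[[0,0.5,0],[0,1,0],[0,1,0]],"turn":[0,0,0],"claw":[1,1,1]}'>/dev/null;python3 st.py; python3 pic.py 5
```

```text
tip stage mm [-47.1 -80.4] z 26.8 t 8.9 F stage [ 0.4  -0.64]
tip stage mm [-46.9 -79.7] z 27.0 t 9.2 F stage [ 1.06 -2.48]
```

View pics/s5.png

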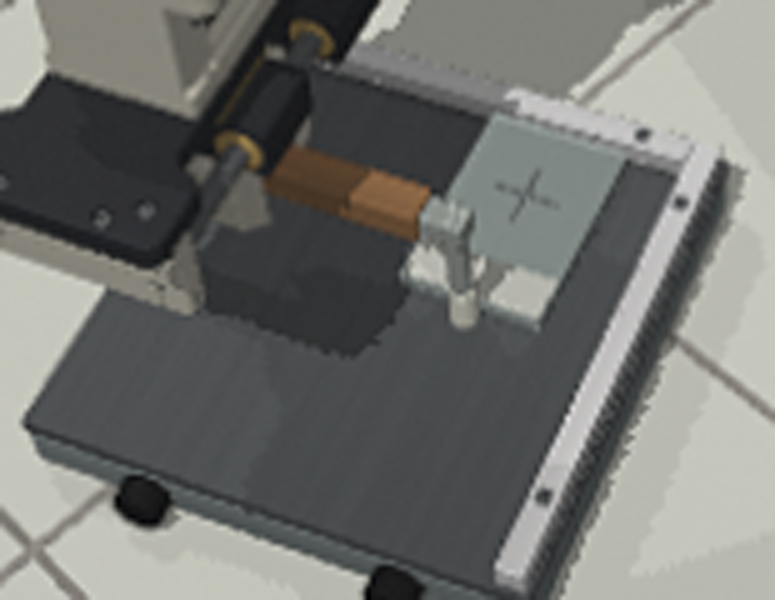

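Contact on the y rail reads 2.5 N, and the plate lies against it (crop (500,115)-(625,160)). I back off and go round to the -x long edge.

```bash
python3 -m inch '{"travel":[[0,0.5,0],[0,0.5,0],[0,-6,0],[0,-14,0],[20,-14,0],[46,-14,0],[46,-14,0],[46,10,0],[46,35,0],[46,43,0],[46,43,0],[46,43,0]],"turn":[0,0,0,0,0,0,0,0,0,0,0,0],"claw":[1,1,1,1,1,1,1,1,1,1,1,1]}'
python3 st.py -93 -37 27; python3 pic.py 6
```

```text
time: 10.5
tool_pos: [0.4739, -0.1587, 0.1264]
tool_rot: [-3.141, 0.001, -2.759]
contact_force: [-0.1, -0.2, -0.4]
opening: 0.0139
grip_force: 30.0
tip stage mm [-92.6 -37.2] z 27.0 t 10.5 F stage [-0.22 -0.18]
travel [0.4 0.3 0. ] turn 0.008
```

View pics/s6.png

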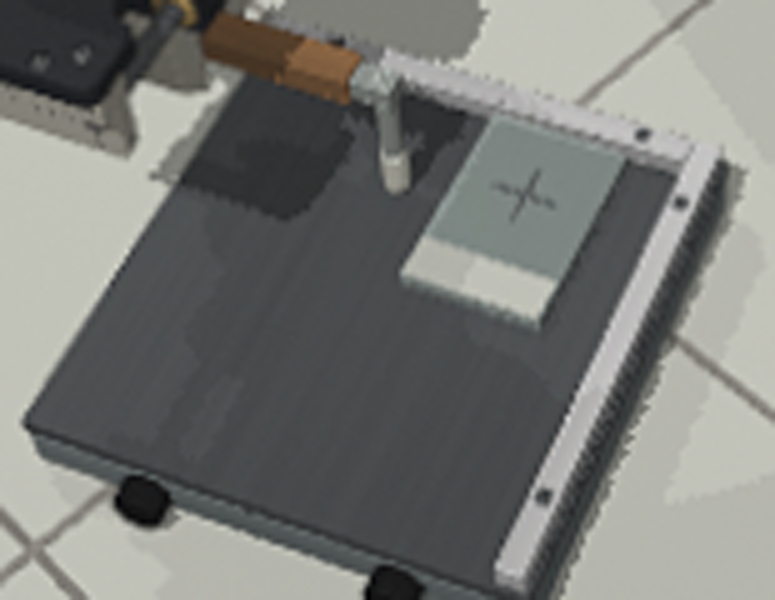

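The tip is at crop (395,190), beside the middle of the long edge, and the plate is flush with the y rail. That was my tenth view, so from here I go by force and numeric measurement. Pushing +x now.

```bash
python3 -m inch '{"travel":[[-5,0,0],[-9,0,0],[-12,0,0],[-14.5,0,0],[-17,0,0],[-19.5,0,0],[-22,0,0],[-24.5,0,0],[-27,0,0],[-29.5,0,0],[-31,0,0],[-31,0,0]],"turn":[0,0,0,0,0,0,0,0,0,0,0,0],"claw":[1,1,1,1,1,1,1,1,1,1,1,1]}' >/dev/null;python3 st.py
python3 -m inch '{"travel":[[-1,0,0],[-1.5,0,0],[-1.5,0,0]],"turn":[0,0,0],"claw":[1,1,1]}' >/dev/null;python3 st.py
python3 -m inch '{"travel":[[-1,0,0],[-1.5,0,0],[-1.5,0,0]],"turn":[0,0,0],"claw":[1,1,1]}' >/dev/null;python3 st.py
```

```text
tip stage mm [-61.9 -36.3] z 26.8 t 11.8 F stage [-0.48 -0.44]
tip stage mm [-60.6 -36.3] z 26.8 t 12.1 F stage [-0.22 -1.2 ]
tip stage mm [-59.1 -36.3] z 26.8 t 12.4 F stage [-0.53  0.27]
```

```bash
python3 -m inch '{"travel":[[-1,0,0],[-1,0,0]],"turn":[0,0],"claw":[1,1]}' >/dev/null;python3 st.py
python3 -m inch '{"travel":[[-1,0,0],[-1,0,0]],"turn":[0,0],"claw":[1,1]}' >/dev/null;python3 st.py
python3 -m inch '{"travel":[[-0.7,0,0],[-0.7,0,0]],"turn":[0,0],"claw":[1,1]}' >/dev/null;python3 st.py
python3 - <<'E'
from cell import robot
import pickle
pickle.dump({n:robot.read_camera(n) for n in("top","scene")},open("d7.pkl","wb"))
E
```

```text
tip stage mm [-58.  -36.4] z 26.8 t 12.6 F stage [0.19 0.65]
tip stage mm [-57.  -36.3] z 26.8 t 12.8 F stage [-0.2   0.47]
tip stage mm [-56.4 -36.3] z 26.8 t 13.0 F stage [-0.3   0.12]
```

```bash
python3 -m inch '{"travel":[[-0.7,0,0],[-0.7,0,0]],"turn":[0,0],"claw":[1,1]}' >/dev/null;python3 st.py
python3 -m inch '{"travel":[[-0.7,0,0],[-0.7,0,0]],"turn":[0,0],"claw":[1,1]}' >/dev/null;python3 st.py
cat > pl.py <<'E'
# plate outline in the scene view vs rails: corners -> stage frame
import sys,pickle,cv2,numpy as np
from h import *
from st import S,M
d=pickle.load(open(f"d{sys.argv[1]}.pkl","rb"));s=d["scene"];im=s["pixels"]
hsv=cv2.cvtColor(im,cv2.COLOR_RGB2HSV).astype(int);sub=im.astype(int)
print("samples plate/stage/rail/band")
for X in((-.026,-.02),(-.12,-.1),(.005,-.1),(-.026,-.07)):
    p=S+M@np.array(X);u=proj(s,[*p,.031]).round().astype(int);print(u,im[u[1],u[0]])
E
python3 pl.py 7
```

```text
tip stage mm [-55.9 -36.3] z 26.8 t 13.3 F stage [-2.   -0.15]
tip stage mm [-55.5 -36.2] z 26.8 t 13.5 F stage [-5.91 -1.  ]
samples plate/stage/rail/band
[289 277] [106 112 111]
[219 297] [78 81 82]
[287 321] [179 178 178]
[277 300] [180 181 172]
```

Contact on the x rail now (6 N). I back off, go round, and press once more towards the y rail at mid-edge.

```bash
python3 -m inch '{"travel":[[3,0,0],[12,0,0],[15,0,0],[15,-30,0],[15,-59,0],[15,-62,0],[15,-62,0],[-10,-62,0],[-30,-62,0],[-30,-62,0],[-30,-58,0],[-30,-52,0]],"turn":[0,0,0,0,0,0,0,0,0,0,0,0],"claw":[1,1,1,1,1,1,1,1,1,1,1,1]}'>/dev/null;python3 st.py
python3 - <<'E'
from cell import robot
import pickle
pickle.dump({n:robot.read_camera(n) for n in("top","scene")},open("d8.pkl","wb"))
E
python3 -m inch '{"travel":[[0,2,0],[0,4,0],[0,5,0],[0,5,0]],"turn":[0,0,0,0],"claw":[1,1,1,1]}'>/dev/null;python3 st.py
python3 -m inch '{"travel":[[0,1,0],[0,1,0]],"turn":[0,0],"claw":[1,1]}'>/dev/null;python3 st.py
python3 -m inch '{"travel":[[0,1,0],[0,1,0]],"turn":[0,0],"claw":[1,1]}'>/dev/null;python3 st.py
```

```text
tip stage mm [-25.9 -87.4] z 26.6 t 14.7 F stage [-0.08  0.49]
tip stage mm [-25.1 -83.2] z 26.8 t 15.2 F stage [ 1.3  -0.11]
tip stage mm [-25.1 -82.2] z 26.8 t 15.4 F stage [-0.02 -0.61]
tip stage mm [-25.  -81.2] z 26.8 t 15.6 F stage [ 0.03 -0.39]
```

```bash
python3 -m inch '{"travel":[[0,0.7,0],[0,0.7,0]],"turn":[0,0],"claw":[1,1]}'>/dev/null;python3 st.py
python3 -m inch '{"travel":[[0,0.7,0],[0,0.7,0]],"turn":[0,0],"claw":[1,1]}'>/dev/null;python3 st.py
python3 -m inch '{"travel":[[0,0.5,0],[0,0.5,0]],"turn":[0,0],"claw":[1,1]}'>/dev/null;python3 st.py
```

```text
tip stage mm [-25.  -80.5] z 26.8 t 15.8 F stage [-0.21 -0.82]
tip stage mm [-25.  -79.9] z 26.8 t 16.0 F stage [-0.39 -0.34]
tip stage mm [-25.  -79.5] z 26.9 t 16.2 F stage [-0.1  -1.05]
```

```bash
python3 -m inch '{"travel":[[0,0.5,0],[0,0.5,0]],"turn":[0,0],"claw":[1,1]}'>/dev/null;python3 st.py
python3 -m inch '{"travel":[[0,0.5,0],[0,0.5,0]],"turn":[0,0],"claw":[1,1]}'>/dev/null;python3 st.py
```

```text
tip stage mm [-25.  -79.2] z 26.9 t 16.4 F stage [-0.2  -2.26]
tip stage mm [-24.9 -78.8] z 26.9 t 16.6 F stage [ 0.18 -3.69]
```

Y contact confirmed. I make a second x press at two points along the long edge to check it is flush.

```bash
python3 -m inch '{"travel":[[0,-3,0],[0,-12,0],[0,-14,0],[20,-14,0],[45,-14,0],[45,-14,0],[45,10,0],[45,24,0],[45,24,0],[39,24,0],[35,24,0],[34,24,0]],"turn":[0,0,0,0,0,0,0,0,0,0,0,0],"claw":[1,1,1,1,1,1,1,1,1,1,1,1]}'>/dev/null;python3 st.py
python3 -m inch '{"travel":[[-1,0,0],[-1.5,0,0],[-1.5,0,0]],"turn":[0,0,0],"claw":[1,1,1]}'>/dev/null;python3 st.py
python3 -m inch '{"travel":[[-0.7,0,0],[-0.7,0,0]],"turn":[0,0],"claw":[1,1]}'>/dev/null;python3 st.py
python3 -m inch '{"travel":[[-0.6,0,0],[-0.6,0,0]],"turn":[0,0],"claw":[1,1]}'>/dev/null;python3 st.py
```

```text
tip stage mm [-58.1 -55.1] z 26.8 t 17.8 F stage [-0.17  0.11]
tip stage mm [-57.6 -54.5] z 26.7 t 18.1 F stage [0.33 0.51]
tip stage mm [-56.8 -54.5] z 26.8 t 18.3 F stage [-0.09  0.92]
tip stage mm [-56.2 -54.4] z 26.8 t 18.5 F stage [0.32 0.48]
```

```bash
python3 -m inch '{"travel":[[-0.5,0,0],[-0.5,0,0]],"turn":[0,0],"claw":[1,1]}'>/dev/null;python3 st.py
python3 -m inch '{"travel":[[-0.5,0,0],[-0.5,0,0]],"turn":[0,0],"claw":[1,1]}'>/dev/null;python3 st.py
```

```text
tip stage mm [-55.9 -54.4] z 26.8 t 18.7 F stage [-1.04  0.  ]
tip stage mm [-55.6 -54.4] z 26.8 t 18.9 F stage [-3.53  0.08]
```

```bash
python3 -m inch '{"travel":[[3,0,0],[5,0,0],[5,16,0],[5,32,0],[5,32,0],[2.5,32,0],[1.5,32,0],[1,32,0],[1,32,0]],"turn":[0,0,0,0,0,0,0,0,0],"claw":[1,1,1,1,1,1,1,1,1]}'>/dev/null;python3 st.py
python3 -m inch '{"travel":[[-0.5,0,0],[-0.5,0,0]],"turn":[0,0],"claw":[1,1]}'>/dev/null;python3 st.py
python3 -m inch '{"travel":[[-0.5,0,0],[-0.5,0,0]],"turn":[0,0],"claw":[1,1]}'>/dev/null;python3 st.py
```

```text
tip stage mm [-56.2 -22.7] z 26.7 t 19.8 F stage [-0.04  0.19]
tip stage mm [-55.9 -22.6] z 26.7 t 20.0 F stage [-1.14  0.11]
tip stage mm [-55.7 -22.5] z 26.8 t 20.2 F stage [-4.15 -1.2 ]
```

The long edge meets at -55.9 mm at both ends, so it is flush. I retreat, lift and return to the rest.

```bash
python3 -m inch '{"travel":[[3,0,0],[12,0,0],[15,0,0],[15,0,-20],[15,0,-60],[15,0,-90],[15,0,-90],[15,0,-90]],"turn":[0,0,0,0,0,0,0,0],"claw":[1,1,1,1,1,1,1,1]}'
python3 - <<'E'
from cell import robot
import pickle
pickle.dump({n:robot.read_camera(n) for n in("top","scene")},open("d9.pkl","wb"))
E
python3 go.py .5876 .18 .19 -2.973
```

```text
time: 21.0
tool_pos: [0.489, -0.1367, 0.2165]
tool_rot: [-3.141, 0.001, -2.759]
contact_force: [0.4, 0.9, -1.1]
opening: 0.0134
grip_force: 30.0
travel [-210.1  256.6   25.3] turn 2.448
```

```bash
python3 -m inch '{"travel":[[-30,35,0],[-65,80,0],[-100,120,0],[-130,160,0],[-165,200,0],[-195,240,0],[-210,257,0],[-210,257,0],[-210,257,0],[-210,257,0]],"turn":[0.3,0.8,1.2,1.6,2,2.3,2.45,2.45,2.45,2.45],"claw":[1,1,1,1,1,1,1,1,1,1]}' >/dev/null
python3 go.py .5877 .18 .13 -2.973
python3 - <<'E'
# home check: plate corners from dark-rail/plate edges, scene view d9
import pickle,cv2,numpy as np
from h import *
from st import S,M
s=pickle.load(open("d9.pkl","rb"))["scene"];g=cv2.cvtColor(s["pixels"],cv2.COLOR_RGB2GRAY).astype(float)
S2=S+M@np.array([.0012,.0012])
def prof(a,b,z):
    n=int(round(np.linalg.norm(np.array(b)-a)*1000));out=[]
    for k in range(n+1):
        p=S2+M@(np.array(a)+(np.array(b)-a)*k/n);u=proj(s,[*p,z]);out.append(int(cv2.getRectSubPix(g.astype(np.float32),(1,1),tuple(map(float,u)))[0,0]))
    return out
for y in(-.015,-.035,-.055):print("x profile -62..8mm y",y,prof((-.062,y),(.008,y),.031))
for x in(-.012,-.026,-.042):print("y profile -85..8 x",x,prof((x,-.085),(x,.008),.031))
E
```

```text
travel [-0.5  1.  85.2] turn -0.009
x profile -62..8mm y -0.015 [76, 76, 76, 76, 76, 76, 77, 80, 89, 109, 136, 143, 137, 134, 131, 130, 130, 130, 130, 130, 130, 130, 130, 130, 130, 130, 130, 130, 130, 130, 130, 130, 130, 130, 130, 130, 131, 130, 130, 131, 131, 131, 130, 130, 130, 130, 130, 130, 130, 130, 130, 130, 130, 130, 130, 130, 129, 129, 131, 134, 143, 154, 128, 90, 82, 76, 91, 117, 157, 165, 126]
x profile -62..8mm y -0.035 [78, 79, 79, 79, 78, 78, 78, 79, 86, 106, 127, 139, 138, 131, 130, 130, 130, 130, 130, 130, 130, 130, 131, 131, 131, 131, 131, 131, 132, 132, 132, 131, 131, 124, 113, 107, 111, 125, 132, 132, 132, 131, 131, 131, 131, 130, 131, 131, 131, 130, 130, 130, 130, 131, 131, 131, 131, 129, 126, 127, 133, 162, 179, 176, 176, 176, 177, 178, 173, 164, 125]
x profile -62..8mm y -0.055 [80, 80, 80, 80, 80, 80, 79, 79, 86, 101, 128, 148, 140, 132, 131, 130, 130, 130, 130, 131, 131, 131, 131, 131, 130, 130, 129, 130, 131, 131, 131, 131, 130, 130, 130, 130, 131, 130, 130, 131, 131, 130, 130, 130, 130, 130, 130, 130, 131, 130, 130, 130, 130, 131, 130, 129, 129, 129, 129, 132
[... 827 characters left out ...]
, 104, 100, 88, 91, 101, 111, 114, 110, 109, 113, 116, 113, 112, 114, 122, 129, 131, 131, 131, 131, 131, 130, 130, 130, 130, 129, 129, 130, 139, 151, 152, 141, 132, 147, 166, 178, 187, 194, 194, 193, 190, 188]
y profile -85..8 x -0.042 [74, 74, 74, 75, 77, 85, 100, 115, 134, 154, 171, 180, 179, 178, 177, 177, 177, 177, 177, 177, 178, 178, 177, 175, 170, 159, 149, 138, 130, 130, 131, 131, 131, 131, 131, 130, 130, 130, 130, 130, 130, 130, 130, 130, 130, 130, 130, 130, 130, 130, 130, 130, 130, 130, 130, 131, 131, 130, 131, 131, 130, 130, 130, 130, 130, 130, 130, 130, 130, 130, 130, 130, 130, 130, 130, 130, 129, 129, 130, 135, 141, 145, 146, 143, 135, 130, 152, 171, 182, 189, 192, 191, 189, 188]
```

Edge profiles are parallel to both rails with no dark gap, so the plate is home. Now I lower the tool onto its rest.

```bash
python3 -m inch '{"travel":[[0,1,40],[0,1,75],[0,1,85],[0,1,85],[0,1,85]],"turn":[0,0,0,0,0],"claw":[1,1,1,1,1]}'
python3 go.py .5877 .18 .1097 -2.973
python3 - <<'E'
from cell import robot
import pickle,cv2,numpy as np
from h import *
s=robot.read_camera("scene");im=s["pixels"];hsv=cv2.cvtColor(im,cv2.COLOR_RGB2HSV)
o=robot.observe();print(o["tool_pos"]-[0,0,.0994], proj(s,o["tool_pos"]+[.0739,.0126,-.0994]))
# wooden handle ahead of gripper: brown mask near it
m=cv2.inRange(hsv,(5,80,40),(15,200,200));m[:150]=0;m[230:]=0;m[:,:380]=0;m[:,420:]=0
y,x=np.nonzero(m);print(len(x),x.mean(),y.mean(),cv2.fitLine(np.stack([x,y],1).astype(np.float32),2,0,.01,.01).ravel())
a=o["tool_rot"][2]+np.pi;e=np.array([np.cos(a),np.sin(a),0]);p=o["tool_pos"]-[0,0,.0474]
u,v=proj(s,p+.05*e),proj(s,p+.03*e);print("expected dir",(u-v)/np.linalg.norm(u-v),u,v)
E
```

```text
time: 22.6
tool_pos: [0.5888, 0.1805, 0.1328]
tool_rot: [3.142, 0.002, -2.974]
contact_force: [0.3, 0.5, 0.9]
opening: 0.0137
grip_force: 30.0
travel [ 1.2 -0.3 23.1] turn -0.012
[0.58897805 0.18079555 0.03381812] [411.60040837 208.48410312]
242 396.7685950413223 182.56198347107437 [9.1922259e-01 3.9373827e-01 3.9676859e+02 1.8256198e+02]
expected dir [0.9266297  0.37597527] [403.64682794 184.58041773] [394.30964843 180.79190485]
```

```bash
python3 -m inch '{"travel":[[1,0,8],[1,0,15],[1,0,20],[1,0,22],[1,0,23],[1,0,23],[1,0,23]],"turn":[0,0,0,0,0,0,0],"claw":[1,1,1,1,1,1,1]}'
python3 go.py .5877 .18 .1094 -2.973
```

```text
time: 23.35
tool_pos: [0.5865, 0.1809, 0.1093]
tool_rot: [-3.142, -0.001, -2.973]
contact_force: [-4.0, -2.0, 8.9]
opening: 0.0136
grip_force: 30.0
travel [-1.  -1.1 -0.1] turn 0.002
```

Seated, with support force 9 N. I release and lift.

```bash
python3 -m inch '{"travel":[[0,0,-0.5],[0,0,-0.5],[0,0,-0.5],[0,0,-0.5],[0,0,-0.5],[0,0,-0.5],[0,0,-20],[0,0,-50],[0,0,-90],[0,0,-130],[0,0,-150],[0,0,-150]],"turn":[0,0,0,0,0,0,0,0,0,0,0,0],"claw":[0.4,0,0,0,0,0,0,0,0,0,0,0]}'
python3 -m inch '{"travel":[[50,0,0],[100,0,0],[150,0,0],[200,0,0],[200,0,0],[200,0,0]],"turn":[0,0,0,0,0,0],"claw":[0,0,0,0,0,0]}'
python3 - <<'E'
from cell import robot
import pickle,cv2,numpy as np
d0=pickle.load(open("d0.pkl","rb"))
for n,(x,y,w,h) in(("top",(245,140,60,70)),("scene",(345,165,75,60))):
    c=robot.read_camera(n)
    for k,im in(("before",d0[n]["pixels"]),("after",c["pixels"])):
        q=im[y:y+h,x:x+w];hsv=cv2.cvtColor(q,cv2.COLOR_RGB2HSV);m=cv2.inRange(hsv,(5,80,40),(15,200,200));Y,X=np.nonzero(m)
        print(n,k,len(X),X.mean()+x,Y.mean()+y,X.min()+x,X.max()+x,Y.min()+y,Y.max()+y)
    d=np.abs(c["pixels"].astype(int)-d0[n]["pixels"]).max(2)[y:y+h,x:x+w]>40;print("changed px",d.sum())
E
```

```text
time: 24.55
tool_pos: [0.5881, 0.1812, 0.262]
tool_rot: [3.141, 0.007, -2.973]
contact_force: [0.1, 0.6, -0.8]
opening: 0.0457
grip_force: 0.0
time: 25.15
tool_pos: [0.3888, 0.1473, 0.2577]
tool_rot: [3.142, -0.001, -2.973]
contact_force: [0.8, 0.1, -0.4]
opening: 0.0457
grip_force: 0.0
top before 302 273.88079470198676 175.39403973509934 267 281 150 202
top after 301 274.109634551495 175.58139534883722 267 281 150 202
changed px 5
scene before 474 380.4177215189873 184.63924050632912 352 408 170 199
scene after 469 379.87846481876335 184.49253731343285 351 408 170 199
changed px 24
```

The tool lies on its rest as it did at the start, to within half a pixel, and the arm is clear. Handing in.

```bash
python3 -c "
from cell import robot
print(robot.hand_in())"
```

```text
the job is handed in; nothing more can be done
None
```

I slid the glass plate into the square corner, flush against both rails by force and camera checks, laid the nudging tool back on its rest and let go, then handed the job in at about 25 s; no verdict came back.

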